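# Cover a moisture dish and lift the dish carrier level

### The job

These two drying dishes are going back to the desiccator in their carrier, but one still stands open: take its loose knobbed lid from the shallow pan and seat it flat on the open dish, with the carrier still standing on the bench, and let go of it. Then take the carrier by its black handle, lift it about 10 cm clear of the bench and hold it there, level and still, with both dishes standing in their rings and the lid on, so that I can take it over; finish while still holding it, and leave the jar, grinder and petri dish where they are.

Things in the scene. Friction and masses are not known exactly. Their poses are not given: they have to be found in the camera images.
- carrier: Bench-top carrier for two dishes, about 0.32 kg, loose: a metal base plate 78 x 210 mm on four 4 mm rubber feet (plate top 8 mm above the bench), two steel rings (inside diameter 62 mm, 9 mm high) in which the dishes stand, and between them a handle on two thin posts. Origin at the middle of its underside (0 when it stands on the bench); z up, y along the row of dishes. The dish axes lie at y = +64 and -64 mm.
- carrier_handle (a point): Centre of the carrier's black handle grip, 78 mm above the carrier's underside: a rounded bar 14 mm thick (carrier x), 66 mm long (carrier y), 20 mm high (68 to 88 mm above the underside), with free space below it between its two posts, which stand at y = +26 and -26 mm. It lies over the middle of the carrier; pinched across its 14 mm thickness at mid-length, firmly (about 60 N), it lifts the loaded carrier (about 0.5 kg) without tipping. Axes as the carrier's.
- dish: The open round aluminium dish, empty: 56 mm outside diameter, 36 mm high, wall 2 mm (mouth 52 mm), about 60 g, loose, standing in one of the carrier's two rings (either one) with about 3 mm of play all round. Origin at the centre of its underside, 8 mm above the bench; z up.
- dish_rim (a point): Centre of the open dish's mouth, level with its rim (36 mm above its underside, 44 mm above the bench).
- covered_dish: The second dish, of the same size, in the carrier's other ring; its own lid is pressed on tight and does not come off. It shows how a seated lid looks. About 100 g, 60 mm high with the knob. Origin at the centre of its underside; z up.
- lid: The loose lid of the open dish, about 30 g: an aluminium disc 60 mm in diameter and 2.5 mm thick, with a plug below it (47.6 mm in diameter, 6 mm deep, bevelled) that enters the dish's mouth with about 2 mm of play all round, and a round knob on top (15 mm in diameter, standing 21.5 mm above the disc). Origin at the centre of the plug's underside; z up. At the start it lies, plug down and level, in the shallow aluminium pan.
- lid_knob (a point): Middle of the straight part of the lid's knob, 20 mm above the plug's underside, 14 mm above the underside of the disc and 11.5 mm above the disc's top face; the knob's top is 10 mm higher. Fingertips that reach more than 11 mm below this point touch the disc.
- lid_seat (a point): Centre of the underside of the lid's disc, 6 mm above the plug's underside. When the lid is seated, this point lies at dish_rim.
- pan: Shallow round aluminium pan in which the lid lies, 98 mm across its rim and 11 mm high, floor 2 mm thick, loose and light. Origin at the centre of its underside.
- grinder: Bystander: small round sample grinder with a dark ribbed top, 51 mm in diameter, 33 mm high. Origin at the centre of its underside. Leave alone.
- jar: Bystander: glass sample jar with a ribbed metal cap, 48 mm in diameter, 61 mm high. Origin at the centre of its underside. Leave alone.
- petri: Bystander: closed flat petri dish, 90 mm in diameter, 15 mm high. Origin at the centre of its underside. Leave alone.
Mind the look-alikes: they are no part of the job. What is shaped like the dish but blue or brown is not meant.

How it is judged:
By the outcome, as a careful person would: the job done as asked, in the order asked, and still so for the second after the job is handed in, while the arm keeps its last pose, push and grip.
It also fails if it takes over 51 s, if anything falls off the work surface, if the arm or the gripper's body presses on something with over 40 N, if the wrist force passes 120 N, or if a joint passes its speed limit or range.

### The arm

A 6-joint arm with a two-finger parallel gripper is mounted at the origin on a cart in front of the work surface, level with it; the furniture and walls round the work are solid. World frame = base frame: x ahead of the robot, y to its left, z up, the work surface at z = 0. Lengths are in m, angles in rad, forces in N, time in s.
With the tool pointing down it reaches from about 0.275 to 0.75 m from the base axis. Payload 10.2 kg.
Tool frame: the origin (TCP) lies at the very end of the fingers, on their centre line; the grasp point (between the pads) lies manip.tcp_to_grasp behind it (manip.tcp_to_grasp is the distance from the TCP to the grasp point, in m); z points along the fingers, y is the direction in which the jaws open and shut (so a half turn about z gives the same grasp; the last joint's range is limited). The gripper opens to 88 mm and grips with 3 to 60 N. Pads are 18 mm wide; open, the fingers measure 123 mm over their backs; the gripper's body (75 mm by 187 mm) begins 45 mm behind the grasp point.
Start: joints at [-1.33, 0.313, 1.498, -0, 1.331, -0.223], TCP at [0.235, -0.47, 0.239] pointing down, gripper open.
Joint ranges: [-2.94, 2.94], [-0.97, 2.17], [0.19, 2.56], [-1.23, 4.37], [0.02, 3.11], [-2.88, 2.88]. Speed limits (rad/s): [2.39, 2.39, 3.01, 3.14, 3.14, 3.14].

### API

Orientations are given as a 3x3 rotation matrix whose columns are the frame's x, y, z axes.
In Python, from cell import sensors, cams, manip gives the robot as it stands.
- The arm moves only by the tool jog_arm, never from a script. Its arguments are lists of equal length, an entry for each row: "jaw": the closure in counts, from 0 (fully open) to 255 (shut); "travel": the shift along the tool's x, y, z in mm, a list of three; "turn": the turn about the tool's z in degrees. In form: {"jaw": [jaw, ...], "travel": [[tx, ty, tz], ...], "turn": [turn, ...]}. A call has 1 to 8 rows; each row shifts and turns the pose as measured when the row begins, along the tool's axes as they then stand; what a row does not reach is not made up. A row lasts 1/12 s, in which the tool goes at most 41.7 mm and 7.16 degrees, less where a joint would pass 70% of its speed; a pose out of reach is approached as far as the arm can. A call with a gripper value outside its range is refused whole. The fingers move at their own pace and stop on an object; the grip force is fixed at half the most. Time passes only in rows, so rows that do not move let the fingers close. It gives the time, the measured TCP pose, the force and the opening at its end, in the units of the state.
- sensors.get_state(): the state, without advancing time (a new reading comes with each control period).
- cams.grab_frame(name): name is "side" or "top" or "wrist"; returns a dict with "pixels" (420x560x3 uint8, red, green, blue), "z_map" (420x560 float32, m along the optical axis (not along the pixel's ray), 0 where there is no reading), "fx", "fy", "cx", "cy" (pixels), "world_to_cam" (4x4, takes a point from world to camera coordinates); the wrist camera has in their place "tool_from_camera" (4x4, takes a point from camera to tool coordinates, whose origin is the TCP and whose axes are the flange's). Camera axes: x right, y down, z forward; pixel columns grow to the right and rows downward; lengths in m; the calibration is good to about 2 mm. The wrist camera is an equidistant fisheye: a pixel r from the principal point sees the ray r / f radians off the axis. A picture is of the moment at which its call begins: read the wrist's pose just before it.
- manip.sign_off(): hands the job in, once; it reports no verdict.
The state is a dict: "t": time; "q": joint angles; "qd": joint speeds; "joint_torque": joint torques, N m; "tool_pos": TCP position; "tcp_rot": TCP orientation; "wrist_force": force on the tool from outside, world axes, zero at the start; "ft_torque": the same for the moment, N m; "opening": finger opening in m.
Only numpy, scipy, OpenCV 4.12 (cv2) and the standard library are available. Lean on these libraries where they do the work, as an engineer would, in place of code of your own. Each camera call takes 0.05 s, during which the arm holds its last target. There are 200 camera calls.

## Working session

There is one attempt and no reset: what is moved stays moved. The work goes in short steps, Python scripts to look and compute and a tool call to move; the robot and the scene stay as the last step left them, time stands still between calls to the robot, and variables do not carry over. Pictures are saved under pics/ and viewed, about 8 in all and at most 12, crops included, and the job is handed in when it is done.

Besides the shell and the picture viewer there is one more tool, called after "Request:" as name(argument=value, ...), one argument or row to a line, values as JSON. jog_arm: Moves the arm, as the interface text tells. Its arguments: {"type":"object","properties":{"jaw":{"type":"array"},"travel":{"type":"array"},"turn":{"type":"array"}},"required":["jaw","travel","turn"]}

```bash
mkdir -p pics
cat > h.py <<'E'
import numpy as np, cv2
from cell import sensors, cams, manip
def grab(n):
    s=sensors.get_state(); f=cams.grab_frame(n); f['s']=s; return f
def save(f,name): cv2.imwrite('pics/'+name,cv2.cvtColor(f['pixels'],cv2.COLOR_RGB2BGR))
def cloud(f):
    z=f['z_map']; v,u=np.mgrid[:z.shape[0],:z.shape[1]]
    if 'world_to_cam' in f:
        p=np.stack([(u-f['cx'])/f['fx']*z,(v-f['cy'])/f['fy']*z,z],-1)
        T=np.linalg.inv(f['world_to_cam'])
    else:
        x=(u-f['cx'])/f['fx'];y=(v-f['cy'])/f['fy'];r=np.hypot(x,y)+1e-9
        k=np.tan(np.minimum(r,1.5))/r*z
        p=np.stack([x*k,y*k,z],-1)
        W=np.eye(4);W[:3,:3]=f['s']['tcp_rot'];W[:3,3]=f['s']['tool_pos']
        T=W@f['tool_from_camera']
    return p@T[:3,:3].T+T[:3,3]
E
python3 - <<'E'
from h import *
print(manip.tcp_to_grasp); s=sensors.get_state();print(s['tool_pos'],np.round(s['tcp_rot'],3),s['opening'],s['t'])
fs=[grab(n) for n in('top','side')]
im=[cv2.cvtColor(f['pixels'],cv2.COLOR_RGB2BGR) for f in fs]
cv2.imwrite('pics/a0.png',im[0]);cv2.imwrite('pics/a1.png',im[1])
for n,f in zip('ts',fs): np.savez('pics/'+n,p=cloud(f),rgb=f['pixels'])
print(fs[0]['world_to_cam'],fs[0]['fx'])
E
```

```text
0.0187
[ 0.23479914 -0.4692998   0.23818136] [[ 0.894  0.447 -0.   ]
 [ 0.447 -0.894  0.001]
 [ 0.    -0.001 -1.   ]] 0.08827254035862987 0.0
[[ 0.02704916 -0.99925363  0.02757773  0.05832714]
 [-0.98923438 -0.03072665 -0.14307766  0.57083843]
 [ 0.14381824 -0.02341071 -0.98932717  1.27715181]
 [ 0.          0.          0.          1.        ]] 414.1563414090328
```

View pics/a0.png

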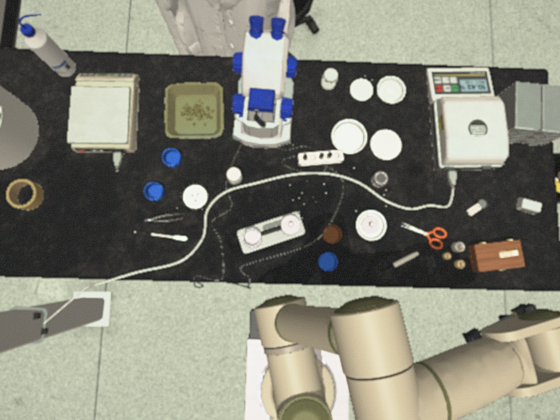

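View pics/a1.png

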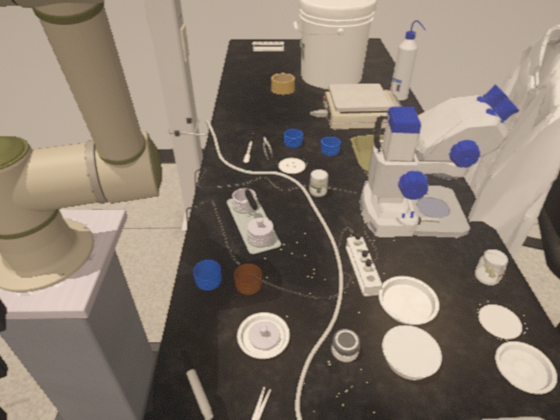

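The top view shows the carrier at about (271,231) and the lid in its pan at about (371,224). In the side view they are at (253,222) and (263,334). Next I'll get positions from depth and zoom in on the carrier.

Run:
```python
from h import *
d=np.load('pics/t.npz');p=d['p']
for u,v in[(371,224),(253,236),(290,224),(271,231),(371,212)]: print((u,v),np.round(p[v,u],3))
e=np.load('pics/s.npz');q=e['p']
for u,v in[(263,334),(261,232),(240,200),(252,200)]: print((u,v),np.round(q[v,u],3))
# handle: dark pts z .06-.10 near carrier ; table z
for P in(p,q):
    c=P[231,271] if P is p else q[232,261]
    m=(np.abs(P[...,2]-.02)<.2)&(np.hypot(P[...,0]-p[231,271][0],P[...,1]-p[231,271][1])<.13)
    for lo,hi in((.004,.014),(.035,.05),(.05,.066),(.07,.095)):
        k=m&(P[...,2]>lo)&(P[...,2]<hi)
        if k.sum()>3: print(lo,k.sum(),cv2.minAreaRect(P[k][:,:2].astype(np.float32)*1000))
    m=(np.hypot(P[...,0]-p[224,371][0],P[...,1]-p[224,371][1])<.07)
    for lo,hi in((.006,.014),(.013,.022),(.023,.05)):
        k=m&(P[...,2]>lo)&(P[...,2]<hi)
        if k.sum()>3: print('lid',lo,k.sum(),P[k].mean(0),cv2.minAreaRect(P[k][:,:2].astype(np.float32)*1000))
a=cv2.resize(cv2.imread('pics/a0.png')[190:270,210:410],None,fx=4,fy=4,interpolation=2)
b=cv2.resize(cv2.imread('pics/a1.png')[175:265,200:300],None,fx=3,fy=3,interpolation=2)
c=np.zeros((600,800,3),np.uint8);c[:320]=a;c[325:595,:300]=b;cv2.imwrite('pics/b.png',c)
```

```text
(371, 224) [ 0.515 -0.224  0.032]
(253, 236) [0.467 0.152 0.012]
(290, 224) [0.504 0.037 0.064]
(271, 231) [0.478 0.095 0.092]
(371, 212) [ 0.555 -0.228  0.018]
(263, 334) [ 0.517 -0.233  0.018]
(261, 232) [0.51  0.016 0.044]
(240, 200) [0.451 0.173 0.011]
(252, 200) [0.489 0.08  0.087]
0.004 1163 ((479.08203125, 103.61557006835938), (242.86900329589844, 245.82875061035156), 49.00531005859375)
0.035 307 ((480.88812255859375, 94.18701934814453), (59.02399444580078, 184.59014892578125), 20.012407302856445)
0.05 22 ((506.62554931640625, 33.91705322265625), (37.765316009521484, 49.27244567871094), 18.283903121948242)
0.07 106 ((486.6277160644531, 78.21171569824219), (14.274870872497559, 98.69970703125), 19.229248046875)
lid 0.006 412 [ 0.51397093 -0.23093587  0.00980638] ((515.6006469726562, -220.96249389648438), (110.4715805053711, 117.18770599365234), 4.856226444244385)
lid 0.013 67 [ 0.51347001 -0.23120507  0.01460661] ((511.7326965332031, -231.0718994140625), (91.29562377929688, 92.47438049316406), 56.908809661865234)
lid 0.023 18 [ 0.51344172 -0.22837141  0.03139836] ((513.379150390
[... 284 characters left out ...]
), 20.284393310546875)
0.05 61 ((492.5973205566406, 73.29084777832031), (14.502043724060059, 98.93678283691406), 21.577980041503906)
0.07 143 ((486.1759948730469, 93.77272033691406), (14.182083129882812, 67.87208557128906), 21.25774383544922)
lid 0.006 1139 [ 0.51788139 -0.22816508  0.00910123] ((517.3817749023438, -228.3518524169922), (97.1337661743164, 97.81354522705078), 25.317651748657227)
lid 0.013 18 [ 0.51621647 -0.23115754  0.0175615 ] ((517.1240844726562, -230.37582397460938), (7.42748498916626, 92.5779037475586), 62.00413513183594)
lid 0.023 54 [ 0.51862648 -0.22920396  0.02932849] ((518.3240966796875, -228.7405242919922), (12.816325187683105, 13.35324764251709), 88.46766662597656)
```

View pics/b.png

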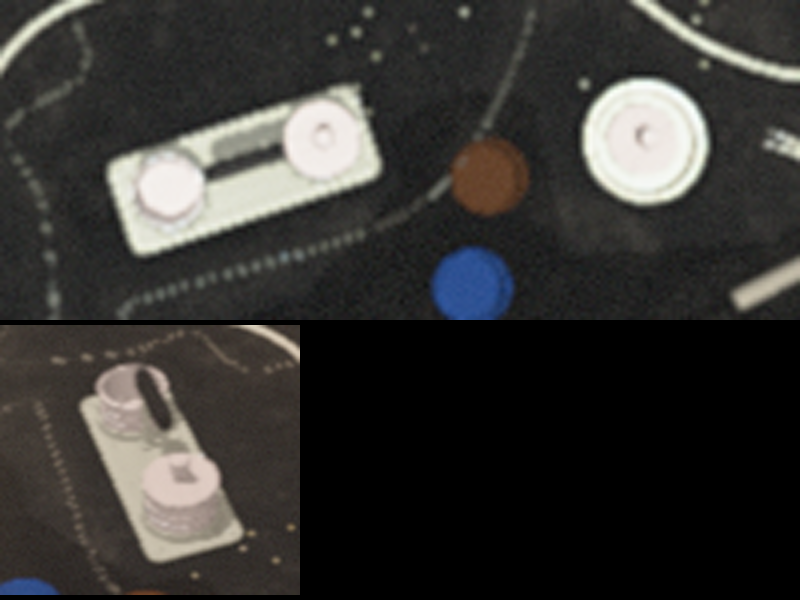

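Request:
jog_arm(
  jaw=[0,0,0,0,0,0,0,0],
  travel=[
    [40,-10,0],
    [40,-10,0],
    [40,-10,0],
    [40,-10,0],
    [40,-10,0],
    [40,-10,0],
    [40,-10,0],
    [40,-10,0],
  ],
  turn=[0,0,0,0,0,0,0,0],
)

```text
t: 0.77
tool_pos: [0.4856, -0.2543, 0.2356]
tcp_rot: [[0.9, 0.435, -0.004], [0.435, -0.9, 0.004], [-0.002, -0.006, -1.0]]
wrist_force: [0.2, -0.6, -0.4]
opening: 0.0882
```

Request:
jog_arm(
  jaw=[0,0,0,0,0,0,0,0],
  travel=[
    [0,0,0],
    [0,0,0],
    [0,0,0],
    [0,0,0],
    [0,0,0],
    [0,0,0],
    [0,0,0],
    [0,0,0],
  ],
  turn=[-7,-7,-7,-7,-7,-7,-7,-7],
)

```text
t: 1.43
tool_pos: [0.4909, -0.2453, 0.232]
tcp_rot: [[0.118, 0.993, -0.008], [0.993, -0.118, 0.01], [0.009, -0.009, -1.0]]
wrist_force: [0.2, 1.0, -0.2]
opening: 0.0884
```

Request:
jog_arm(
  jaw=[0,0,0,0,0,0],
  travel=[
    [0,0,0],
    [0,0,0],
    [0,0,0],
    [0,0,0],
    [0,0,0],
    [0,0,0],
  ],
  turn=[-7,-7,-7,-7,0,0],
)

```text
t: 1.93
tool_pos: [0.4901, -0.2447, 0.2298]
tcp_rot: [[-0.374, 0.928, -0.012], [0.927, 0.374, 0.013], [0.016, -0.006, -1.0]]
wrist_force: [1.2, 0.2, 0.1]
opening: 0.0884
```

Run:
```python
from h import *
f=grab('wrist');save(f,'w1.png');P=cloud(f);np.savez('pics/w1',p=P,rgb=f['pixels'])
m=np.hypot(P[...,0]-.517,P[...,1]+.229)<.06
for lo,hi in((.006,.014),(.02,.045)):
    k=m&(P[...,2]>lo)&(P[...,2]<hi)
    if k.sum()>3: print(lo,k.sum(),np.median(P[k],0),cv2.minEnclosingCircle(P[k][:,:2].astype(np.float32)*1000))
print(f['s']['tool_pos'],f['s']['tcp_rot'],f['s']['q'])
print(f['tool_from_camera'],f['fx'],f['cx'],f['cy'])
```

```text
0.006 3581 [ 0.51770822 -0.22759736  0.01098576] ((517.4647216796875, -228.71896362304688), 49.27387237548828)
0.02 162 [ 0.51751415 -0.22620771  0.03176747] ((518.05615234375, -227.3157501220703), 7.5792741775512695)
[ 0.4901472  -0.24472148  0.22981994] [[-0.37355501  0.92753195 -0.0118799 ]
 [ 0.92746874  0.37369022  0.01254445]
 [ 0.01607478 -0.00633219 -0.99985074]] [-0.67806032  0.37880584  1.42949475  0.00237488  1.35041443 -1.06154078]
[[ 9.09133697e-04 -9.48789820e-01 -3.15906712e-01  8.21808278e-02]
 [ 9.99999587e-01  8.69411478e-04  2.66675440e-04  6.34773061e-05]
 [ 2.16339787e-05 -3.15906824e-01  9.48790218e-01 -1.46355737e-01]
 [ 0.00000000e+00  0.00000000e+00  0.00000000e+00  1.00000000e+00]] 325.19226210127806 277.73066580873063 210.65711695263516
```

View pics/w1.png

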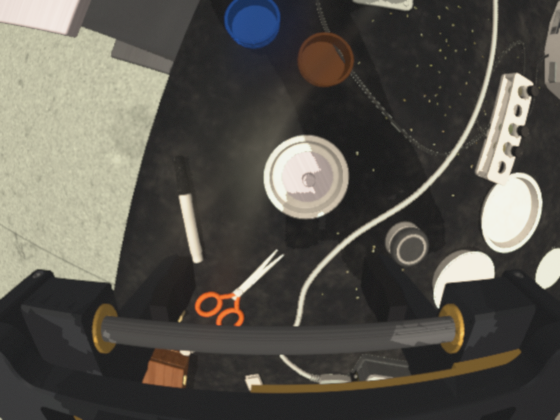

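Request:
jog_arm(
  jaw=[120,120,120,120,120,120],
  travel=[
    [6,32,0],
    [0,0,35],
    [0,0,35],
    [0,0,35],
    [0,0,35],
    [0,0,0],
  ],
  turn=[0,0,0,0,0,0],
)

```text
t: 2.48
tool_pos: [0.5188, -0.2258, 0.087]
tcp_rot: [[-0.354, 0.935, -0.006], [0.935, 0.354, 0.008], [0.01, -0.002, -1.0]]
wrist_force: [-0.5, 0.9, -1.1]
opening: 0.0506
```

Request:
jog_arm(
  jaw=[120,120,120,120],
  travel=[
    [-2,-1,30],
    [0,0,30],
    [0,0,10],
    [0,0,0],
  ],
  turn=[0,0,0,0],
)

```text
t: 2.82
tool_pos: [0.5204, -0.229, 0.0196]
tcp_rot: [[-0.346, 0.938, -0.002], [0.938, 0.346, 0.005], [0.006, 0.0, -1.0]]
wrist_force: [-0.3, 1.0, 0.1]
opening: 0.0468
```

Request:
jog_arm(
  jaw=[120,120,120],
  travel=[
    [2,-2,4],
    [0,0,1],
    [0,0,0],
  ],
  turn=[0,0,0],
)

```text
t: 3.07
tool_pos: [0.5197, -0.2292, 0.0193]
tcp_rot: [[-0.344, 0.939, 0.003], [0.939, 0.344, 0.002], [0.001, 0.003, -1.0]]
wrist_force: [-0.3, -0.1, 0.8]
opening: 0.0465
```

Request:
jog_arm(
  jaw=[200,230,255,255,255,255,255,255],
  travel=[
    [0,0,0],
    [0,0,0],
    [0,0,0],
    [0,0,0],
    [0,0,0],
    [0,0,0],
    [0,0,0],
    [0,0,0],
  ],
  turn=[0,0,0,0,0,0,0,0],
)

```text
t: 3.73
tool_pos: [0.5214, -0.2302, 0.0235]
tcp_rot: [[-0.344, 0.939, 0.008], [0.939, 0.344, -0.002], [-0.004, 0.007, -1.0]]
wrist_force: [0.7, -0.0, -0.6]
opening: 0.0136
```

Request:
jog_arm(
  jaw=[150,150,150,150,150],
  travel=[
    [0,0,0],
    [0,0,0],
    [1,-2,8],
    [0,0,3],
    [0,0,1],
  ],
  turn=[0,0,0,0,0],
)

```text
t: 4.15
tool_pos: [0.5193, -0.2302, 0.0108]
tcp_rot: [[-0.344, 0.939, 0.009], [0.939, 0.344, -0.002], [-0.005, 0.008, -1.0]]
wrist_force: [-3.7, 3.6, 25.2]
opening: 0.0362
```

Request:
jog_arm(
  jaw=[150,150],
  travel=[
    [0,0,-3],
    [0,0,0],
  ],
  turn=[0,0],
)

```text
t: 4.32
tool_pos: [0.5192, -0.2302, 0.0135]
tcp_rot: [[-0.344, 0.939, 0.009], [0.939, 0.344, -0.002], [-0.005, 0.007, -1.0]]
wrist_force: [-0.1, 1.3, 0.1]
opening: 0.0363
```

Request:
jog_arm(
  jaw=[255,255,255,255,255,255],
  travel=[
    [2,0,0],
    [0,0,0],
    [0,0,0],
    [0,0,0],
    [0,0,0],
    [0,0,0],
  ],
  turn=[0,0,0,0,0,0],
)

```text
t: 4.82
tool_pos: [0.5182, -0.2278, 0.0129]
tcp_rot: [[-0.344, 0.939, 0.008], [0.939, 0.344, -0.002], [-0.004, 0.007, -1.0]]
wrist_force: [-0.0, 0.9, 0.2]
opening: 0.0138
```

Request:
jog_arm(
  jaw=[255,255,255,255,255,255,255],
  travel=[
    [0,0,-10],
    [0,0,-25],
    [0,0,-35],
    [0,0,-40],
    [0,0,-40],
    [0,0,0],
    [0,0,0],
  ],
  turn=[0,0,0,0,0,0,0],
)

```text
t: 5.4
tool_pos: [0.5159, -0.2269, 0.172]
tcp_rot: [[-0.344, 0.939, 0.006], [0.939, 0.344, 0.0], [-0.002, 0.005, -1.0]]
wrist_force: [-0.1, 0.7, -2.3]
opening: 0.0138
```

Run:
```python
from h import *
f=grab('wrist');save(f,'w2.png');P=cloud(f)
s=f['s'];print(s['tool_pos'],s['tcp_rot'],s['opening'])
q=(P-s['tool_pos'])@s['tcp_rot']
k=(np.hypot(q[...,0],q[...,1])<.04)&(np.abs(q[...,2]-.003)<.012)
k2=k&(q[...,2]>-.002)
print(k2.sum(),np.median(q[k2],0),cv2.minEnclosingCircle(q[k2][:,:2].astype(np.float32)*1000))
A=np.c_[q[k2][:,:2],np.ones(k2.sum())];print(np.linalg.lstsq(A,q[k2][:,2],rcond=None)[0])
for n in('side',):
    g=grab(n);save(g,'s2.png')
```

```text
[ 0.51587875 -0.22694135  0.17203328] [[-3.43767428e-01  9.39037794e-01  5.65474582e-03]
 [ 9.39052822e-01  3.43772887e-01  7.07579747e-06]
 [-1.93730386e-03  5.31253745e-03 -9.99984012e-01]] 0.01382720267721889
4709 [0.01394477 0.00025438 0.00207599] ((0.27369141578674316, 0.12621288001537323), 30.0081787109375)
[-0.00139354  0.00656042  0.00205991]
```

View pics/w2.png

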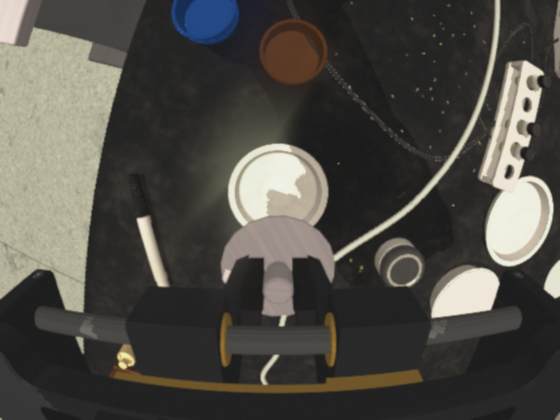

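The lid is held level and centred, with its disc at about (277,262) and the empty pan at (278,190). Now I'll carry it towards the open dish and stop short for a look.

Request:
jog_arm(
  jaw=[255,255,255,255,255,255,255,255],
  travel=[
    [30,8,0],
    [38,10,0],
    [38,10,0],
    [38,10,0],
    [38,10,0],
    [38,10,0],
    [38,10,0],
    [38,10,0],
  ],
  turn=[0,0,0,0,0,0,0,0],
)

```text
t: 6.17
tool_pos: [0.4823, 0.0844, 0.1612]
tcp_rot: [[-0.332, 0.943, -0.012], [0.943, 0.332, 0.005], [0.009, -0.01, -1.0]]
wrist_force: [-0.3, -0.5, -0.5]
opening: 0.0144
```

Request:
jog_arm(
  jaw=[255,255],
  travel=[
    [0,0,0],
    [0,0,0],
  ],
  turn=[0,0],
)

```text
t: 6.33
tool_pos: [0.4796, 0.0912, 0.1588]
tcp_rot: [[-0.34, 0.94, -0.018], [0.94, 0.34, 0.006], [0.012, -0.015, -1.0]]
wrist_force: [-0.5, -0.8, 0.4]
opening: 0.0136
```

Run:
```python
from h import *
f=grab('wrist');save(f,'w3.png');P=cloud(f)
s=f['s'];print(s['tool_pos'],s['tcp_rot'],s['opening'])
k=(np.hypot(P[...,0]-.464,P[...,1]-.154)<.045)&(np.abs(P[...,2]-.044)<.003)
pts=P[k][:,:2].astype(np.float32)*1000
print(k.sum(),cv2.minEnclosingCircle(pts),np.median(P[k][:,2]),cv2.fitEllipse(cv2.convexHull(pts)))
q=(P-s['tool_pos'])@s['tcp_rot']
k2=(np.hypot(q[...,0],q[...,1])<.04)&(np.abs(q[...,2]-.003)<.004)
print('lid',np.median(q[k2][:,2]),cv2.minEnclosingCircle(q[k2][:,:2].astype(np.float32)*1000))
```

```text
[0.4795762  0.09119836 0.15877391] [[-0.33977496  0.94033581 -0.01793127]
 [ 0.9404305   0.33992845  0.00625499]
 [ 0.01197714 -0.01473782 -0.99981966]] 0.013607696639746777
943 ((464.5873718261719, 152.13967895507812), 32.804771423339844) 0.04408402118658422 ((464.24951171875, 153.9359588623047), (57.443729400634766, 63.239505767822266), 18.73561668395996)
lid 0.002076765988781968 ((0.2665387690067291, -0.05434555560350418), 30.156700134277344)
```

View pics/w3.png

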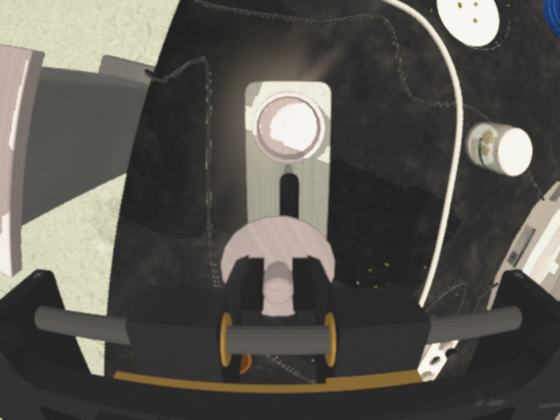

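The open dish is at about (289,128) and the handle at (289,195), both in line with the tool. I'll measure the rim more carefully by isolating its connected component.

```bash
cat >> h.py <<'E'
def rim(f,c=(.464,.154)):
    P=cloud(f)
    k=((np.hypot(P[...,0]-c[0],P[...,1]-c[1])<.036)&(np.abs(P[...,2]-.044)<.0025)).astype(np.uint8)
    n,l,st,_=cv2.connectedComponentsWithStats(k)
    for i in range(1,n):
        if st[i,4]<15: continue
        p=P[l==i][:,:2]
        A=np.c_[2*p,np.ones(len(p))];x=np.linalg.lstsq(A,(p**2).sum(1),rcond=None)[0]
        print('rim comp',st[i],np.round(x[:2],4),'r',round(float(np.sqrt(x[2]+x[0]**2+x[1]**2)),4))
E
python3 - <<'E'
from h import *
f=grab('wrist');rim(f);P=cloud(f)
k=(np.hypot(P[...,0]-.486,P[...,1]-.094)<.05)&(np.abs(P[...,2]-.086)<.006)
print('handle',k.sum(),cv2.minAreaRect(P[k][:,:2].astype(np.float32)*1000))
s=f['s'];print(s['tool_pos'])
E
```

```text
rim comp [253  92  72  72 919] [0.4635 0.1557] r 0.0274
handle 795 ((479.5460205078125, 112.3048095703125), (13.43104076385498, 31.52631950378418), 20.023902893066406)
[0.47947884 0.09094501 0.15871291]
```

Request:
jog_arm(
  jaw=[255,255,255,255,255,255,255],
  travel=[
    [33,4,0],
    [33,4,0],
    [0,0,0],
    [0,0,30],
    [0,0,30],
    [0,0,18],
    [0,0,0],
  ],
  turn=[0,0,0,0,0,0,0],
)

```text
t: 7.02
tool_pos: [0.4683, 0.1502, 0.08]
tcp_rot: [[-0.324, 0.946, -0.012], [0.946, 0.324, 0.009], [0.013, -0.008, -1.0]]
wrist_force: [-1.1, 5.0, 4.5]
opening: 0.0138
```

Run:
```python
from h import *
f=grab('wrist');save(f,'w4.png');s=f['s'];print(s['tool_pos'],s['tcp_rot']);rim(f)
for n in('side',): 
    g=grab(n);rim(g);a=g['pixels'][150:260,180:320];cv2.imwrite('pics/s4.png',cv2.resize(a[...,::-1],None,fx=4,fy=4,interpolation=2))
d=np.array([.4635,.1557,s['tool_pos'][2]])-s['tool_pos'];print(d@s['tcp_rot']*1000)
```

```text
[0.46832609 0.15018469 0.07996269] [[-0.32350239  0.94615743 -0.01150317]
 [ 0.94614321  0.32361184  0.00940245]
 [ 0.01261876 -0.00784193 -0.99988963]]
rim comp [226 189  95  57 832] [0.4634 0.1553] r 0.0271
[ 6.77952963 -2.7814244   0.10737282]
```

View pics/w4.png

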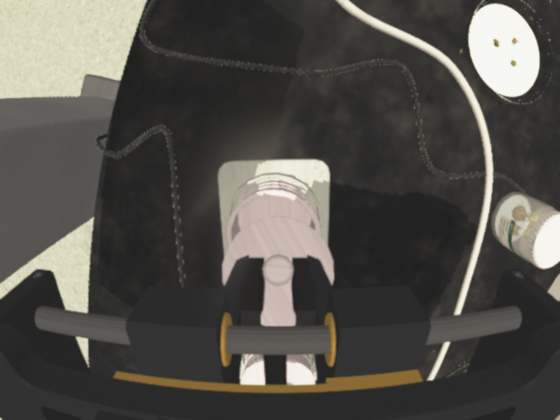

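The lid is 7 mm short of the dish axis and its edge is next to the handle end, with a light touch of about 6 N. I'll raise it, correct the position and check it again.

Request:
jog_arm(
  jaw=[255,255,255,255,255,255],
  travel=[
    [0,0,-20],
    [0,0,-15],
    [0,0,0],
    [8,-2,0],
    [0,0,0],
    [0,0,0],
  ],
  turn=[0,0,0,0,0,0],
)

```text
t: 7.62
tool_pos: [0.465, 0.1504, 0.1144]
tcp_rot: [[-0.315, 0.949, -0.015], [0.949, 0.316, 0.006], [0.011, -0.012, -1.0]]
wrist_force: [0.7, 0.8, -0.3]
opening: 0.0139
```

```bash
cat > chk.py <<'E'
from h import *
f=grab('wrist');s=f['s'];print(s['tool_pos'],s['tcp_rot'][:,2],s['wrist_force']);rim(f)
P=cloud(f);q=(P-s['tool_pos'])@s['tcp_rot']
k2=(np.hypot(q[...,0],q[...,1])<.04)&(np.abs(q[...,2]-.003)<.006)
Q=q[k2];
print('lid',np.median(Q,0),cv2.minEnclosingCircle(Q[:,:2].astype(np.float32)*1000),np.linalg.lstsq(np.c_[Q[:,:2],np.ones(len(Q))],Q[:,2],rcond=None)[0])
d=np.array([.4635,.1557,s['tool_pos'][2]])-s['tool_pos'];print(d@s['tcp_rot']*1000)
E
python3 chk.py
```

```text
[0.4649791  0.15043069 0.11436388] [-0.01531648  0.00649657 -0.99986159] [ 0.70291297  0.75359753 -0.30234223]
rim comp [238 180  82  52 696] [0.4634 0.1545] r 0.0274
lid [ 0.00347208 -0.00023006  0.00551984] ((-1.298724889755249, -0.01637026108801365), 29.82558250427246) [ 0.43459774 -0.0016143   0.00388009]
[5.46652956 0.25924474 0.05688707]
```

The lid pivoted about 25° in the grip after touching the handle. I'll level it by pressing it gently onto free bench beyond the carrier and gripping it again, after checking that the spot is clear.

Run:
```python
from h import *
for n in 't','s':
    P=np.load(f'pics/{n}.npz')['p']
    for c in((.4335,.245),(.43,.255),(.445,.26)):
        k=np.hypot(P[...,0]-c[0],P[...,1]-c[1])<.035
        z=P[k][:,2];print(n,c,k.sum(),np.round(np.percentile(z,[5,50,95,100]),4) if k.sum() else '')
f=grab('wrist');s=f['s'];P=cloud(f);q=(P-s['tool_pos'])@s['tcp_rot']
k=(np.abs(q[...,1])<.035)&(np.abs(q[...,0]-.1)<.035)
print(np.percentile(P[k][:,2],[5,50,95,100]))
k=(np.hypot(q[...,0],q[...,1])<.04)&(np.abs(q[...,2]-.003)<.02);Q=q[k]
print(Q.min(0),Q.max(0))
```

```text
t (0.4335, 0.245) 369 [-0.004  -0.      0.0054  0.0074]
t (0.43, 0.255) 369 [-0.0044 -0.0002  0.0053  0.0074]
t (0.445, 0.26) 371 [-0.0043 -0.0003  0.0054  0.0089]
s (0.4335, 0.245) 234 [-0.0037 -0.0012  0.0021  0.0052]
s (0.43, 0.255) 270 [-0.0037 -0.0013  0.0019  0.0052]
s (0.445, 0.26) 258 [-0.0035 -0.0014  0.0019  0.0052]
[-0.0007416   0.00054564  0.26149058  0.26149058]
[-0.02712835 -0.02966603 -0.01699989] [0.02453275 0.02969796 0.02030391]
```

Request:
jog_arm(
  jaw=[255,255,255,255,255],
  travel=[
    [30,0,0],
    [35,0,0],
    [30,0,0],
    [0,0,0],
    [0,0,0],
  ],
  turn=[0,0,0,0,0],
)

```text
t: 8.13
tool_pos: [0.4337, 0.243, 0.1132]
tcp_rot: [[-0.313, 0.95, -0.018], [0.95, 0.313, 0.006], [0.011, -0.016, -1.0]]
wrist_force: [-0.1, -0.6, -0.7]
opening: 0.0141
```

Request:
jog_arm(
  jaw=[255,255,255,255,255],
  travel=[
    [0,0,30],
    [0,0,30],
    [0,0,20],
    [0,0,0],
    [0,0,3],
  ],
  turn=[0,0,0,0,0],
)

```text
t: 8.55
tool_pos: [0.4345, 0.2411, 0.028]
tcp_rot: [[-0.312, 0.95, -0.015], [0.95, 0.312, 0.006], [0.01, -0.012, -1.0]]
wrist_force: [0.2, -0.3, 0.1]
opening: 0.0138
```

Request:
jog_arm(
  jaw=[255,255,255],
  travel=[
    [0,0,6],
    [0,0,4],
    [0,0,0],
  ],
  turn=[0,0,0],
)

```text
t: 8.8
tool_pos: [0.4374, 0.2399, 0.0213]
tcp_rot: [[-0.311, 0.95, -0.009], [0.95, 0.311, 0.006], [0.008, -0.007, -1.0]]
wrist_force: [0.4, 0.7, -0.3]
opening: 0.0141
```

Request:
jog_arm(
  jaw=[255,255,255],
  travel=[
    [0,0,5],
    [0,0,4],
    [0,0,3],
  ],
  turn=[0,0,0],
)

```text
t: 9.05
tool_pos: [0.442, 0.2391, 0.0158]
tcp_rot: [[-0.312, 0.95, 0.002], [0.95, 0.312, 0.006], [0.005, 0.004, -1.0]]
wrist_force: [-2.3, -2.5, 15.5]
opening: 0.0139
```

```bash
python3 chk.py
```

```text
[0.44204606 0.23910617 0.01582881] [ 0.00199959  0.00638427 -0.99997762] [-2.33819043 -2.53141462 15.51251684]
lid [1.15629994e-02 2.03282847e-05 5.49808510e-03] ((-1.410315990447998, -0.2778312563896179), 30.070749282836914) [0.25362185 0.01077391 0.00238345]
[-85.9370421   -5.60757136  -0.4895881 ]
```

Request:
jog_arm(
  jaw=[130,130,130,130],
  travel=[
    [0,0,0],
    [0,0,0],
    [0,0,0],
    [0,0,0],
  ],
  turn=[0,0,0,0],
)

```text
t: 9.43
tool_pos: [0.4445, 0.239, 0.0182]
tcp_rot: [[-0.311, 0.95, 0.008], [0.95, 0.311, 0.008], [0.005, 0.01, -1.0]]
wrist_force: [0.1, -0.3, -0.5]
opening: 0.0388
```

```bash
python3 chk.py
```

```text
[0.44445266 0.23902838 0.01815135] [ 0.008254    0.00809314 -0.99993318] [ 0.09772611 -0.25879459 -0.54127819]
lid [ 0.00431658 -0.00552615  0.00862261] ((-0.17553922533988953, -0.6470335721969604), 31.679418563842773) [-0.02163887 -0.01313141  0.00746014]
[-85.12063444  -7.78649679  -0.51717123]
```

```bash
sed -i 's/-.003)<.006)/-s["tool_pos"][2]+.009)<.0025)/' chk.py; python3 chk.py
```

```text
[0.44444132 0.23905317 0.01810368] [ 0.00818882  0.00810427 -0.99993363] [ 0.35469811  0.0760449  -0.23504742]
lid [ 0.00519738 -0.00024557  0.00924346] ((-2.231405019760132, -1.810585618019104), 30.208303451538086) [0.00641874 0.0098699  0.00923197]
[-85.14760153  -7.78458511  -0.51944826]
```

Request:
jog_arm(
  jaw=[130,130,130],
  travel=[
    [0,0,6],
    [0,0,0],
    [0,0,0],
  ],
  turn=[0,0,0],
)

```text
t: 9.78
tool_pos: [0.4442, 0.2391, 0.0111]
tcp_rot: [[-0.311, 0.95, 0.007], [0.95, 0.311, 0.008], [0.005, 0.009, -1.0]]
wrist_force: [-0.1, 0.8, 0.6]
opening: 0.0432
```

Shift -2 mm in x and -2 mm in y to centre on the knob, then grip.

Request:
jog_arm(
  jaw=[130,255,255,255,255,255,255],
  travel=[
    [-2,-2,0],
    [0,0,0],
    [0,0,0],
    [0,0,0],
    [0,0,0],
    [0,0,0],
    [0,0,0],
  ],
  turn=[0,0,0,0,0,0,0],
)

```text
t: 10.37
tool_pos: [0.4425, 0.2362, 0.0108]
tcp_rot: [[-0.311, 0.95, 0.007], [0.95, 0.311, 0.008], [0.005, 0.009, -1.0]]
wrist_force: [-0.5, 0.0, 0.3]
opening: 0.0137
```

Request:
jog_arm(
  jaw=[255,255,255,255,255,255,255],
  travel=[
    [0,0,-15],
    [0,0,-30],
    [0,0,-35],
    [0,0,-30],
    [0,0,0],
    [-40,-4,0],
    [0,0,0],
  ],
  turn=[0,0,0,0,0,0,0],
)

```text
t: 10.95
tool_pos: [0.4501, 0.1955, 0.1249]
tcp_rot: [[-0.314, 0.95, 0.006], [0.95, 0.314, 0.007], [0.005, 0.008, -1.0]]
wrist_force: [-0.3, 0.2, -0.7]
opening: 0.0136
```

```bash
sed -i 's/-s\["tool_pos"\]\[2\]+.009)<.0025)/-.003)<.006)/' chk.py; python3 chk.py
```

```text
[0.45009507 0.19554842 0.12494236] [ 0.00575803  0.00698631 -0.99995902] [-0.27621878  0.21492105 -0.66589469]
lid [0.01368846 0.00025625 0.00186067] ((-0.05565764755010605, -0.23826757073402405), 30.20276641845703) [0.0089338  0.00591817 0.00169007]
[-42.04158424   0.23160068  -0.20120737]
```

Request:
jog_arm(
  jaw=[255,255,255,255,255],
  travel=[
    [-20,0,0],
    [-20,0,0],
    [0,0,0],
    [0,0,0],
    [0,0,0],
  ],
  turn=[0,0,0,0,0],
)

```text
t: 11.42
tool_pos: [0.4604, 0.1607, 0.1219]
tcp_rot: [[-0.313, 0.95, 0.001], [0.95, 0.313, 0.009], [0.008, 0.003, -1.0]]
wrist_force: [0.2, -0.1, -0.5]
opening: 0.0143
```

```bash
python3 chk.py
```

```text
[0.4604312  0.16070132 0.12193543] [ 5.74781818e-04  8.81346806e-03 -9.99960995e-01] [ 0.1943795  -0.08064974 -0.50262555]
rim comp [240 192  78  38 514] [0.4634 0.1545] r 0.0274
lid [0.01367955 0.00025292 0.00186   ] ((0.15725374221801758, -0.09318963438272476), 30.05437660217285) [0.0095091  0.00552068 0.00170135]
[-5.71095277  1.34686227 -0.04231512]
```

Request:
jog_arm(
  jaw=[255,255,255,255],
  travel=[
    [-5,1,12],
    [0,0,10],
    [0,0,0],
    [0,0,0],
  ],
  turn=[0,0,0,0],
)

```text
t: 11.8
tool_pos: [0.4617, 0.1597, 0.0986]
tcp_rot: [[-0.317, 0.948, -0.0], [0.948, 0.317, 0.009], [0.009, 0.003, -1.0]]
wrist_force: [0.4, -0.1, 0.3]
opening: 0.0139
```

```bash
python3 chk.py
```

```text
[0.46173002 0.15971149 0.09859394] [-2.17645595e-04  9.32086989e-03 -9.99956536e-01] [ 0.37048252 -0.07341925  0.34791543]
rim comp [236 199  84  34 534] [0.4634 0.1545] r 0.0274
lid [0.01366548 0.00025482 0.00185601] ((0.15553216636180878, -0.045040231198072433), 30.019636154174805) [0.00848545 0.0055018  0.00171171]
[-4.36548468  0.40745534 -0.03777582]
```

Request:
jog_arm(
  jaw=[255,255,255],
  travel=[
    [-4,0,0],
    [0,0,0],
    [0,0,0],
  ],
  turn=[0,0,0],
)

```text
t: 12.1
tool_pos: [0.4631, 0.1563, 0.0994]
tcp_rot: [[-0.318, 0.948, 0.001], [0.948, 0.318, 0.01], [0.009, 0.004, -1.0]]
wrist_force: [0.5, -0.0, -1.0]
opening: 0.0138
```

Request:
jog_arm(
  jaw=[255,255,255],
  travel=[
    [0,0,15],
    [0,0,15],
    [0,0,0],
  ],
  turn=[0,0,0],
)

```text
t: 12.35
tool_pos: [0.4643, 0.1566, 0.0702]
tcp_rot: [[-0.318, 0.948, 0.005], [0.948, 0.317, 0.01], [0.008, 0.008, -1.0]]
wrist_force: [-0.2, 0.5, -0.7]
opening: 0.0137
```

```bash
python3 chk.py
```

```text
[0.46429403 0.15656594 0.07015241] [ 0.00477268  0.0098343  -0.99994025] [-0.17499813  0.47667169 -0.70760635]
rim comp [227 207  92  38 563] [0.4635 0.1545] r 0.0275
lid [ 0.01352801 -0.00022603  0.0018606 ] ((-4.333632946014404, -0.18914102017879486), 34.30231475830078) [-0.0012636   0.00457182  0.00185085]
[-0.56894203 -1.02785675 -0.01230555]
```

Request:
jog_arm(
  jaw=[255,255,255],
  travel=[
    [0,-1,10],
    [0,0,6],
    [0,0,0],
  ],
  turn=[0,0,0],
)

```text
t: 12.65
tool_pos: [0.4649, 0.1565, 0.0559]
tcp_rot: [[-0.318, 0.948, 0.009], [0.948, 0.317, 0.01], [0.007, 0.012, -1.0]]
wrist_force: [1.4, -0.3, -0.7]
opening: 0.0142
```

Request:
jog_arm(
  jaw=[255,255],
  travel=[
    [0,-2,2],
    [0,0,3],
  ],
  turn=[0,0],
)

```text
t: 12.82
tool_pos: [0.4633, 0.156, 0.0512]
tcp_rot: [[-0.318, 0.948, 0.01], [0.948, 0.318, 0.01], [0.006, 0.013, -1.0]]
wrist_force: [-0.2, 0.3, 0.3]
opening: 0.0141
```

Request:
jog_arm(
  jaw=[255,255],
  travel=[
    [0,0,2],
    [0,0,1],
  ],
  turn=[0,0],
)

```text
t: 12.98
tool_pos: [0.4636, 0.1559, 0.0485]
tcp_rot: [[-0.318, 0.948, 0.011], [0.948, 0.318, 0.01], [0.006, 0.014, -1.0]]
wrist_force: [-5.7, -0.8, 18.6]
opening: 0.014
```

```bash
python3 chk.py; python3 -c "
from h import *
g=grab('side');a=g['pixels'][150:260,180:320];cv2.imwrite('pics/s5.png',cv2.resize(a[...,::-1],None,fx=4,fy=4,interpolation=2))"
```

```text
[0.4635984  0.1559002  0.04851296] [ 0.01099998  0.01018595 -0.99988762] [-5.71117961 -0.76255598 18.64859347]
rim comp [263 216  25   9  54] [0.4544 0.1781] r 0.0061
rim comp [287 217   9  11  41] [0.4616 0.1836] r 0.0018
rim comp [297 219  23  22  84] [0.4704 0.1819] r 0.0042
rim comp [250 222  15   9  28] [0.4456 0.1772] r 0.0024
rim comp [256 225  17  10  51] [0.4503 0.1752] r 0.0027
rim comp [289 228   8  11  26] [0.4636 0.1782] r 0.0019
rim comp [268 233   9   8  21] [0.4551 0.1733] r 0.0016
rim comp [230 234   9   8  25] [0.4373 0.1666] r 0.0016
rim comp [276 235   8   8  19] [0.4588 0.1736] r 0.0014
rim comp [318 235   9  11  30] [0.4795 0.1791] r 0.0018
rim comp [278 237  12  14  38] [0.4616 0.1711] r 0.0025
rim comp [258 239  14   5  23] [0.4522 0.1684] r 0.0025
rim comp [233 240   8  14  19] [0.4358 0.163 ] r 0.0051
rim comp [291 242   8   7  16] [0.4674 0.1722] r 0.0015
rim comp [251 244   9   5  19] [0.4483 0.1656] r 0.0015
rim comp [261 246   6   7  17] [0.4533 0.1656] r 0.0013
rim comp [283 247  10  11  27] [0.4651 0.1676] r 0.0021
rim comp [305 247   6   8  19] [0.4744 0.1714] r 0.0014
rim comp [311 249   6   9  16] [0.4785 0.1713] r 0.0018
rim comp [321 252   8   9  24] [0.484  0.1709] r 0.0016
rim comp [228 256   7   7  16] [0.4388 0.1542] r 0.0015
rim comp [327 258   5   9  16] [0.4878 0.1685] r 0.0016
rim comp [222 266   7  14  29] [0.4378 0.1455] r 0.0023
rim comp [273 321  12   5  48] [0.4763 0.1195] r 0.0026
lid [ 0.01349791 -0.00022472  0.00176603] ((-4.9027099609375, -0.7423740029335022), 35.043861389160156) [-0.00689015  0.0136681   0.00184188]
[-0.1585673  -0.15687005 -0.00312163]
```

View pics/s5.png

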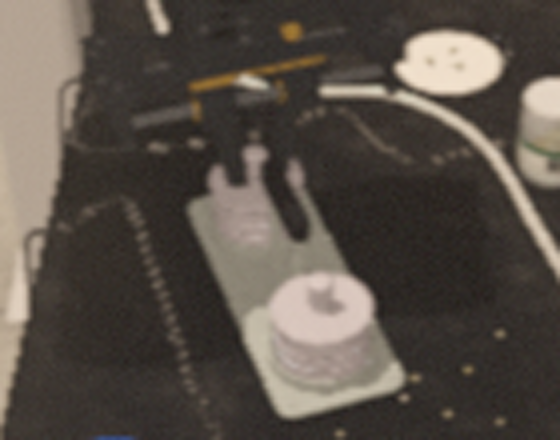

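The force rises to 18 N at exactly the predicted seating height, and the side view shows the lid at the dish mouth between the fingers (255,170). I'll open the jaws and rise.

Request:
jog_arm(
  jaw=[130,130,130,130,130,130,130,130],
  travel=[
    [0,0,0],
    [0,0,0],
    [0,0,0],
    [0,0,0],
    [0,0,-25],
    [0,0,-35],
    [0,0,-35],
    [0,0,0],
  ],
  turn=[0,0,0,0,0,0,0,0],
)

```text
t: 13.75
tool_pos: [0.4616, 0.1548, 0.1459]
tcp_rot: [[-0.317, 0.948, 0.006], [0.948, 0.317, 0.01], [0.007, 0.009, -1.0]]
wrist_force: [0.3, -0.2, 1.1]
opening: 0.0434
```

Request:
jog_arm(
  jaw=[70,70,70,70,70],
  travel=[
    [-35,0,0],
    [-35,0,0],
    [-30,0,0],
    [0,0,0],
    [0,0,0],
  ],
  turn=[0,0,0,0,0],
)

```text
t: 14.17
tool_pos: [0.4952, 0.0574, 0.1464]
tcp_rot: [[-0.321, 0.947, 0.012], [0.947, 0.321, 0.01], [0.006, 0.015, -1.0]]
wrist_force: [0.4, 0.3, 0.5]
opening: 0.0639
```

Run:
```python
from h import *
f=grab('wrist');save(f,'w6.png');P=cloud(f);s=f['s']
k=(np.hypot(P[...,0]-.463,P[...,1]-.156)<.034)&(np.abs(P[...,2]-.0465)<.004)
Q=P[k];print('lid disc',len(Q),np.median(Q,0),cv2.minEnclosingCircle(Q[:,:2].astype(np.float32)*1000))
A=np.c_[Q[:,:2]-Q[:,:2].mean(0),np.ones(len(Q))];print('slope',np.linalg.lstsq(A,Q[:,2],rcond=None)[0])
k=(np.hypot(P[...,0]-.486,P[...,1]-.094)<.05)&(np.abs(P[...,2]-.086)<.005)
if k.sum()>9: print('handle',k.sum(),cv2.minAreaRect(P[k][:,:2].astype(np.float32)*1000))
print(s['tool_pos'],s['tcp_rot'],s['opening'])
```

```text
lid disc 4516 [0.46363579 0.15454119 0.04682753] ((463.08740234375, 155.1824951171875), 30.398155212402344)
slope [-0.00051457  0.00313707  0.04682004]
handle 2004 ((485.2879943847656, 94.41075134277344), (14.198366165161133, 64.64874267578125), 20.04086685180664)
[0.49521296 0.05744909 0.14644798] [[-0.32069067  0.94710819  0.01198184]
 [ 0.94716617  0.3205814   0.01018909]
 [ 0.00580901  0.01461634 -0.9998763 ]] 0.06394229924553739
```

View pics/w6.png

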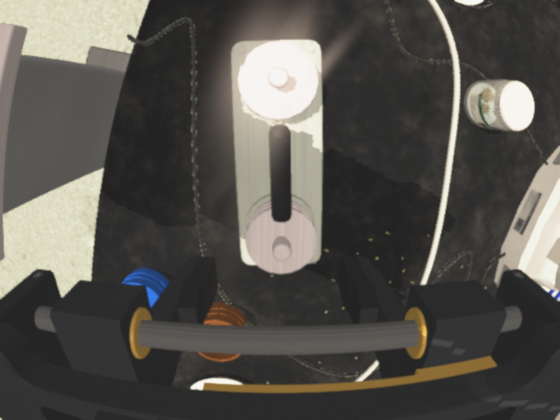

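The lid is seated flat: disc top at z=0.0468, slope 0.3%, centred on (0.463,0.155), and it looks like its twin. Next I'll go to the handle at (0.4853,0.0944).

Request:
jog_arm(
  jaw=[100,100,100,100,100,100],
  travel=[
    [38,2,0],
    [0,0,0],
    [0,0,20],
    [0,0,20],
    [0,0,0],
    [0,0,0],
  ],
  turn=[-1,0,0,0,0,0],
)

```text
t: 14.72
tool_pos: [0.483, 0.1019, 0.1053]
tcp_rot: [[-0.345, 0.939, 0.012], [0.939, 0.344, 0.011], [0.006, 0.015, -1.0]]
wrist_force: [0.7, 0.0, 0.1]
opening: 0.0537
```

Request:
jog_arm(
  jaw=[100,100,100,100,100,100],
  travel=[
    [-8,0,0],
    [0,0,0],
    [0,0,20],
    [0,0,15],
    [0,0,8],
    [0,0,0],
  ],
  turn=[0,0,0,0,0,0],
)

```text
t: 15.22
tool_pos: [0.4893, 0.0942, 0.0659]
tcp_rot: [[-0.345, 0.938, 0.02], [0.939, 0.345, 0.011], [0.003, 0.023, -1.0]]
wrist_force: [0.3, 0.2, 0.1]
opening: 0.0537
```

Request:
jog_arm(
  jaw=[100,100],
  travel=[
    [1,-4,7],
    [0,0,0],
  ],
  turn=[0,0],
)

```text
t: 15.38
tool_pos: [0.4857, 0.0936, 0.0594]
tcp_rot: [[-0.345, 0.938, 0.022], [0.939, 0.345, 0.01], [0.002, 0.024, -1.0]]
wrist_force: [-0.3, -0.7, -0.9]
opening: 0.0538
```

Request:
jog_arm(
  jaw=[255,255,255,255,255,255,255],
  travel=[
    [0,0,0],
    [0,0,0],
    [0,0,0],
    [0,0,0],
    [0,0,0],
    [0,0,0],
    [0,0,0],
  ],
  turn=[0,0,0,0,0,0,0],
)

```text
t: 15.97
tool_pos: [0.4866, 0.0935, 0.0616]
tcp_rot: [[-0.345, 0.938, 0.025], [0.939, 0.345, 0.01], [0.001, 0.027, -1.0]]
wrist_force: [0.6, 0.7, -2.6]
opening: 0.0137
```

Request:
jog_arm(
  jaw=[255,255,255,255,255],
  travel=[
    [0,0,-4],
    [0,0,-6],
    [0,0,-8],
    [0,0,-8],
    [0,0,-8],
  ],
  turn=[0,0,0,0,0],
)

```text
t: 16.38
tool_pos: [0.4837, 0.0933, 0.096]
tcp_rot: [[-0.345, 0.939, 0.018], [0.939, 0.345, 0.011], [0.004, 0.021, -1.0]]
wrist_force: [-0.0, 0.0, -5.4]
opening: 0.0135
```

Request:
jog_arm(
  jaw=[255,255,255,255,255,255,255,255],
  travel=[
    [0,0,-8],
    [0,0,-8],
    [0,0,-8],
    [0,0,-8],
    [0,0,-8],
    [0,0,-8],
    [0,0,-6],
    [0,0,-4],
  ],
  turn=[0,0,0,0,0,0,0,0],
)

```text
t: 17.05
tool_pos: [0.4827, 0.0926, 0.1625]
tcp_rot: [[-0.345, 0.938, 0.022], [0.939, 0.345, 0.01], [0.002, 0.024, -1.0]]
wrist_force: [0.1, -0.2, -4.7]
opening: 0.0138
```

Request:
jog_arm(
  jaw=[255,255,255],
  travel=[
    [0,0,-2],
    [0,0,0],
    [0,0,0],
  ],
  turn=[0,0,0],
)

```text
t: 17.3
tool_pos: [0.4828, 0.0925, 0.1655]
tcp_rot: [[-0.345, 0.938, 0.023], [0.939, 0.345, 0.01], [0.002, 0.025, -1.0]]
wrist_force: [0.1, 0.7, -5.1]
opening: 0.0135
```

```bash
cat > fin.py <<'E'
from h import *
f=grab('wrist');s=f['s'];save(f,'w7.png');P=cloud(f)
q=(P-s['tool_pos'])@s['tcp_rot']
# wrist: far lid disc top: expected 59.4-46.8=~12 mm below TCP along z, x=+64
for c in(.064,-.064):
    k=(np.hypot(q[...,0]-c,q[...,1])<.034)&(np.abs(q[...,2]-.0135)<.012)
    Q=P[k]
    if len(Q)>50: print('disc',c,len(Q),np.median(Q,0),np.median(q[k],0),'slope',np.linalg.lstsq(np.c_[Q[:,:2]-Q[:,:2].mean(0),np.ones(len(Q))],Q[:,2],rcond=None)[0])
g=grab('side');P=cloud(g);a=g['pixels'][110:250,180:340];cv2.imwrite('pics/s7.png',cv2.resize(a[...,::-1],None,fx=4,fy=4,interpolation=2))
k=(np.hypot(P[...,0]-s['tool_pos'][0],P[...,1]-s['tool_pos'][1])<.12)&(P[...,2]>.09)&(P[...,2]<.125)
Q=P[k];print('plate',len(Q),np.median(Q,0),'slope',np.linalg.lstsq(np.c_[Q[:,:2]-Q[:,:2].mean(0),np.ones(len(Q))],Q[:,2],rcond=None)[0])
print(s['t'],s['tool_pos'],s['tcp_rot'][:,2],s['wrist_force'],s['opening'],np.abs(s['qd']).max())
E
python3 fin.py
```

```text
disc 0.064 10036 [0.45945257 0.15622501 0.15085461] [ 0.06791801 -0.00028457  0.01479776] slope [0.00078402 0.00016273 0.15087738]
disc -0.064 831 [0.50666898 0.01747729 0.15082729] [-0.07923659 -0.0069534   0.01454083] slope [-0.00521599  0.01291031  0.1509382 ]
plate 1049 [0.47950216 0.05759287 0.11081993] slope [0.00535778 0.00048167 0.11252244]
17.3 [0.4828175  0.09254726 0.16552497] [ 0.02285692  0.01043554 -0.99968428] [ 0.06823914  0.73113651 -5.13988662] 0.013525263169675025 0.00476088742383151
```

View pics/s7.png

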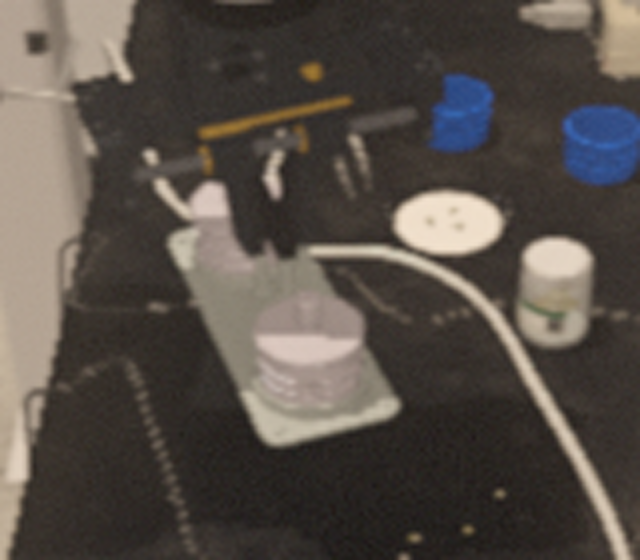

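View pics/w7.png

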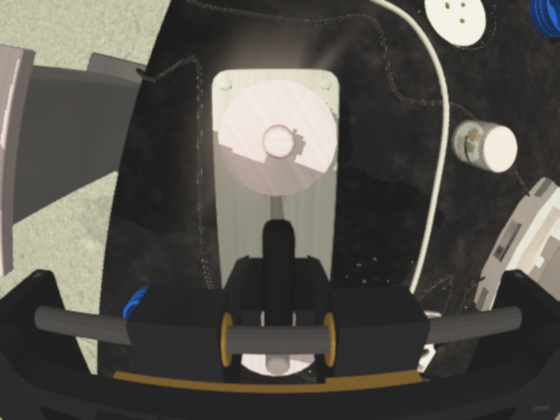

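The wrist view shows the lid seated flat at (278,137), with the carrier held level. Both discs read z=0.1508, so the carrier is up about 104 mm. Everything is still, so I'll hand it in.

```bash
python3 -c "
from cell import manip,sensors
print(manip.sign_off());s=sensors.get_state();print(s['t'],s['tool_pos'],s['opening'])"
```

```text
the job is handed in; nothing more can be done
None
the job is handed in; nothing more can be done
```

I seated the lid on the open dish while the carrier stood on the bench, let go of it, then lifted the carrier by its handle. I handed the job in at about 17 s, still holding it.

- **Lid:** after release, its disc top was at z = 46.8 mm against 46.5 mm expected. It sloped about 0.3% and was centred on the dish.
- **Carrier:** both lid tops read 150.8 mm, so it hangs about 104 mm up. The far disc slopes under 0.1%; the near one, partly hidden by the gripper, fits at about 1.3%. The wrist carries about 5.1 N, which fits the loaded carrier, and the joints were practically still. Both dishes appeared to stand in their rings.
- **What went wrong on the way:**
  - On the first approach the lid's edge touched the handle end at about 7 N and the lid tilted some 25° in the grip. I set it down on free bench beyond the carrier, gripped it again level, and then seated it.
  - Before that, while picking the lid up, the fingertips pressed on its disc with about 25 N.
- **Left over:** the tool itself leans about 1.4° from vertical, but the carrier measures level. The jar, grinder and petri dish were not touched, though I did not re-measure their positions.

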